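Crank the hand coffee mill over its heavy point

TASK

Stand the mug upright under the chute of the hand coffee mill, so that the chute's tip is well over the mug's opening, and let go of it. Then turn the mill's crank clockwise through two full turns, back to about where it started, unhurriedly and evenly, with each turn taking at least four seconds: keep hold of the knob past the heavy point so that the crank neither runs back nor whips ahead. Then let go, and leave the mug in place, the jar and tin undisturbed.

Things in the scene. Friction and masses are not known exactly. Their poses are not given: they have to be found in the camera images.
- mill: Fixed hand coffee mill: upright round wooden body 96 mm across (foot 120 mm across, 20 mm high), steel cap to z 143 mm. Origin at the centre of its underside on the worktop, z up. A steel chute 32 mm wide slopes out of it toward the mill's -y; crank on top. The mill's position and yaw vary.
- chute_tip (a point): Outer lower end of the chute, 120 mm from the mill's axis along its -y, 108 mm above the worktop; the lowest metal of the chute there is 105 mm up and it ends within 3 mm of this point. Axes as the mill's.
- crank_axis (a point): On the upright axis of the crank, at the height of its arm (155 mm up). Axes as the mill's. Once a turn, where the arm points to the mill's +x, the mill is heavy: an internal spring pushes back with up to about 8 N more at the knob over the 1.5 rad before that point and drives the crank ahead as much for 1.5 rad after it. Released there the crank runs away; elsewhere it stays put.
- knob_mid (a point): Middle of the crank's wooden knob, an upright cylinder 24 mm across and 54 mm tall that spins freely on its pin, so a gripper holding it need not turn. Centre 52 mm from the crank's axis and 187 mm above the worktop (knob from z 160 to 214 mm). Directly below it lies the flat steel arm (top at z 158 mm); everything else of the mill is lower than 168 mm.
- crank (a joint): Angle of the crank in rad, growing clockwise seen from above, not wrapped (two turns add 12.57). At 0 the arm points to the mill's -x; it starts between -0.8 and 0.8. Friction holds it with about 3 N at the knob. The heavy point (see crank_axis) comes at 3.14 and 9.42.
- mug: Loose ceramic mug, 80 mm across, 90 mm tall, 0.24 kg, light blue, hollow, upright on the worktop. Origin on its underside, 14 mm from the cup's axis toward the handle; the cup's axis is at its own y = +14 mm, the handle sticks out toward its -y as far as y = -55 mm. z up.
- mug_mouth (a point): Centre of the mug's open mouth, on the cup's axis, 90 mm above its underside; inner radius about 35 mm. Axes as the mug's.
- mug_handle (a point): Grasp point on the mug's handle: 56 mm from the cup's axis, 68 mm above the underside. The handle is up to 26 mm thick along the mug's x, its top is 82 mm up, and it can be pinched from above with the fingers closing along the mug's x.
- tea_jar: Bystander: glass jar with dark lid, 71 mm across, 115 mm tall; origin at the centre of its underside. To be left alone. It and the tin stand in front of the tall fixed coffee machine (x over 0.49, y 0.18 to 0.46, up to 0.4 m high), which the arm must clear.
- tin: Bystander: squat food tin, 75 mm across, 58 mm tall; origin at the centre of its underside. To be left alone.

How it is judged:
By the outcome, as a careful person would: the job done as asked, in the order asked, and still so for the second after the job is handed in, with the robot touching nothing.
It also fails if it takes over 72 s, if anything falls off the work surface, if the arm or the gripper's body presses on something with over 40 N, if the wrist force passes 120 N, or if a joint passes its speed limit or range.

ROBOT

A 6-joint arm with a two-finger parallel gripper is mounted at the origin on a cart in front of the work surface, level with it; the furniture and walls round the work are solid. World frame = base frame: x ahead of the robot, y to its left, z up, the work surface at z = 0. Lengths are in m, angles in rad, forces in N, time in s.
With the tool pointing down it reaches from about 0.25 to 0.775 m from the base axis. Payload 4 kg.
Tool frame: the origin (TCP) lies at the very end of the fingers, on their centre line; the grasp point (between the pads) lies 19 mm behind it; z points along the fingers, y is the line along which they close (so a half turn about z gives the same grasp; the last joint's range is limited). The gripper opens to 94 mm and grips with 3 to 60 N. Pads are 16 mm wide; open, the fingers measure 119 mm over their backs; the gripper's body (75 mm by 177 mm) begins 78 mm behind the grasp point.
Start: joints at [-1.349, 0.087, 1.371, -0, 1.684, -0.103], TCP at [0.176, -0.521, 0.174] pointing down, gripper open.
Joint ranges: [-3.1, 3.1], [-0.76, 2.03], [0.27, 2.55], [-1.08, 4.22], [0.17, 2.65], [-2.57, 2.57]. Speed limits (rad/s): [2.79, 2.79, 3.14, 3.14, 3.14, 3.14].

INTERFACE

Orientations are given as [roll, pitch, yaw] about the fixed x, y, z axes, in that order (R = Rz(yaw) Ry(pitch) Rx(roll)).
In Python, from bench import robot, vision gives the robot as it stands.
- The arm moves only by the shell command python3 -m crank 'ROWS'. ROWS is JSON, a list of rows, each a list of 3 entries, a list of its own where there are three numbers: the closure, from 0 (fully open) to 1 (shut), then the shift along the tool's x, y, z in m, then the turn, a rotation vector about the tool's x, y, z in degrees. A call has 1 to 8 rows; each row shifts and turns the commanded pose from where the row before left it, along the tool's axes as they then stand; what a row does not reach is not made up. A row lasts 1/10 s, in which the tool goes at most 50 mm and 8.59 degrees, less where a joint would pass 70% of its speed; a pose out of reach is approached as far as the arm can. A call with a gripper value outside its range is refused whole. The fingers move at their own pace and stop on an object; the grip force is fixed at half the most. Time passes only in rows, so rows that do not move let the fingers close. It gives the time, the measured TCP pose, the force, the opening and the grip force at its end, in the units of the state.
- robot.get_obs(): the state, without advancing time (a new reading comes with each control period).
- vision.snapshot(name): name is "scene" or "top" or "wrist"; returns a dict with "color" (384x512x3 uint8, red, green, blue), "z_map" (384x512 float32, m along the optical axis (not along the pixel's ray), 0 where there is no reading), "fx", "fy", "cx", "cy" (pixels), "R" (3x3) and "t" (3): a world point X has camera coordinates R X + t. Camera axes: x right, y down, z forward; pixel columns grow to the right and rows downward; lengths in m; the calibration is good to about 2 mm. A picture is of the moment at which its call begins.
- robot.close_job(): hands the job in; it is judged then, once.
The state is a dict: "time": time; "joint_positions": joint angles; "qvel": joint speeds; "joint_torque": joint torques, N m; "tool_pos": TCP position; "ee_rot": TCP orientation; "wrist_force": force on the tool from outside, world axes, zero at the start; "wrist_torque": the same for the moment, N m; "width": finger opening in m; "finger_force": force on a finger pad.
Only numpy, scipy, OpenCV 4.12 (cv2) and the standard library are available. Lean on these libraries where they do the work, as an engineer would, in place of code of your own. Each camera call takes 0.05 s, during which the arm holds its last target. There are 200 camera calls.

## Working session

There is one attempt and no reset: what is moved stays moved. The work goes in short steps, Python scripts to look and compute and a shell command to move; the robot and the scene stay as the last step left them, time stands still between calls to the robot, and variables do not carry over. Pictures are saved under pics/ and viewed, at most 10 in all, crops included, and the job is handed in when it is done.

```bash
ls; mkdir -p pics; cat > h.py <<'E'
import numpy as np, cv2
from bench import robot, vision
from scipy.spatial.transform import Rotation as Ro
def snap(n):
    s=vision.snapshot(n); return s
def cloud(s):
    z=s["z_map"]; v,u=np.indices(z.shape)
    c=np.stack([(u-s["cx"])/s["fx"]*z,(v-s["cy"])/s["fy"]*z,z],-1)
    return (c-np.array(s["t"]))@np.array(s["R"])   # R^T (c-t)
def px(s,P):
    c=np.array(s["R"])@np.array(P)+np.array(s["t"]); return c[0]/c[2]*s["fx"]+s["cx"],c[1]/c[2]*s["fy"]+s["cy"]
def save(s,f): cv2.imwrite("pics/"+f,s["color"][...,::-1])
E
python3 - <<'E'
from h import *
import pickle
a=snap("scene");b=snap("top")
pickle.dump((a,b),open("s0.pkl","wb"))
cv2.imwrite("pics/a.png",cv2.resize(np.vstack([a["color"],b["color"]]),(450,600)if 0 else (400,600))[...,::-1])
save(a,"scene.png");save(b,"top.png")
for s in(a,b): print(s["fx"],s["cx"],s["cy"],-np.array(s["R"]).T@np.array(s["t"]))
o=robot.get_obs();print(o["time"],o["tool_pos"],o["ee_rot"],o["width"],o["wrist_force"])
E
```

```text
pics
411.63909517263005 255.82087130391366 194.6671428142692 [-0.18703865  0.77052002  0.84522226]
355.0601928578856 258.4716440295888 192.0958093166051 [ 0.39875447 -0.01682944  1.23848455]
0.1 [ 0.17539862 -0.52071362  0.17264385] [-3.13967647e+00 -2.17225446e-04  3.24789931e-01] 0.09408113682478457 [ 0.55929374 -0.23935007  1.44975351]
```

View pics/scene.png

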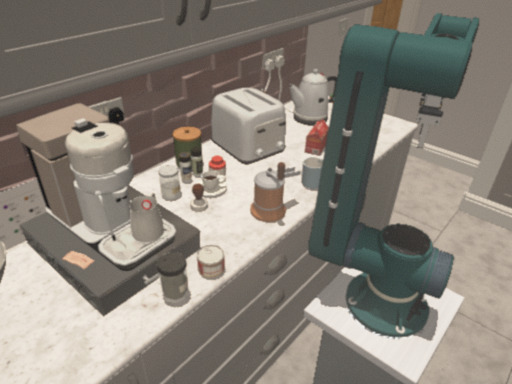

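View pics/top.png

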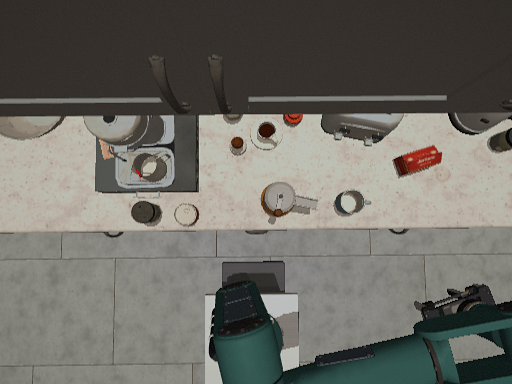

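The scene view shows the mill at about (268,195) and the mug at (313,173), partly hidden by the arm. In the top view the mill cap is at (279,198), the chute runs right to about (317,204), the knob is near (279,210), the mug mouth is at (349,203) and its handle at (367,203).

```bash
python3 - <<'E'
from h import *
import pickle
a,b=pickle.load(open("s0.pkl","rb"))
W=cloud(b)
for (u0,u1,v0,v1,n) in [(255,325,175,225,'mill'),(330,378,185,222,'mug'),(125,205,195,232,'by')]:
    w=W[v0:v1,u0:u1].reshape(-1,3); z=w[:,2]
    for lo,hi in [(.01,.04),(.045,.065),(.075,.1),(.1,.125),(.125,.15),(.15,.17),(.17,.23),(.23,.5)]:
        m=(z>lo)&(z<hi)
        if m.sum()>3: print(n,lo,hi,m.sum(),w[m].mean(0).round(4),w[m].min(0).round(3),w[m].max(0).round(3))
# mug: circle of rim
w=W[185:222,330:378].reshape(-1,3); m=w[(w[:,2]>.08)&(w[:,2]<.1)]
(c,r)=cv2.minEnclosingCircle(m[m[:,1]>m[:,1].max()-.083][:,:2].astype(np.float32));print('rim',c,r)
for s,n,r in((a,'scene',(230,150,120,90)),(b,'top',(245,170,140,60))):
    x,y,ww,hh=r
    cv2.imwrite(f"pics/{n}_c.png",cv2.resize(s["color"][y:y+hh,x:x+ww],None,fx=5,fy=5,interpolation=cv2.INTER_CUBIC)[...,::-1])
i=cv2.imread("pics/scene_c.png");j=cv2.imread("pics/top_c.png")
q=np.zeros((600,700,3),np.uint8)
q[:300,:700]=j;q[300:600,:400]=cv2.resize(i,(400,300));cv2.imwrite("pics/crop.png",q)
E
```

```text
mill 0.01 0.04 141 [ 0.4557 -0.0668  0.0175] [ 0.417 -0.146  0.01 ] [ 0.528 -0.036  0.039]
mill 0.045 0.065 7 [ 0.4504 -0.0559  0.0516] [ 0.43  -0.075  0.045] [ 0.473 -0.045  0.062]
mill 0.1 0.125 194 [ 0.4572 -0.1744  0.1163] [ 0.434 -0.213  0.105] [ 0.513 -0.047  0.125]
mill 0.125 0.15 693 [ 0.4756 -0.0978  0.1365] [ 0.427 -0.213  0.125] [ 0.522 -0.046  0.148]
mill 0.15 0.17 89 [ 0.463  -0.0901  0.1596] [ 0.412 -0.104  0.152] [ 0.485 -0.079  0.169]
mill 0.17 0.23 60 [ 0.4237 -0.0808  0.2093] [ 0.414 -0.093  0.173] [ 0.434 -0.07   0.216]
mug 0.01 0.04 155 [ 0.4612 -0.3386  0.0215] [ 0.421 -0.368  0.01 ] [ 0.496 -0.292  0.04 ]
mug 0.045 0.065 72 [ 0.4618 -0.3349  0.0557] [ 0.424 -0.393  0.045] [ 0.497 -0.291  0.065]
mug 0.075 0.1 137 [ 0.4596 -0.3398  0.0855] [ 0.423 -0.392  0.075] [ 0.498 -0.29   0.094]
by 0.01 0.04 82 [0.426  0.2627 0.0253] [0.389 0.181 0.01 ] [0.488 0.337 0.04 ]
by 0.045 0.065 469 [0.4287 0.2327 0.0543] [0.39  0.181 0.045] [0.491 0.394 0.064]
by 0.075 0.1 26 [0.429  0.3139 0.0852] [0.398 0.307 0.077] [0.459 0.333 0.1  ]
by 0.1 0.125 428 [0.4323 0.3401 0.114 ] [0.398 0.305 0.1  ] [0.467 0.378 0.121]
rim (0.4607027471065521, -0.3307075500488281) 0.04057132452726364
```

View pics/crop.png

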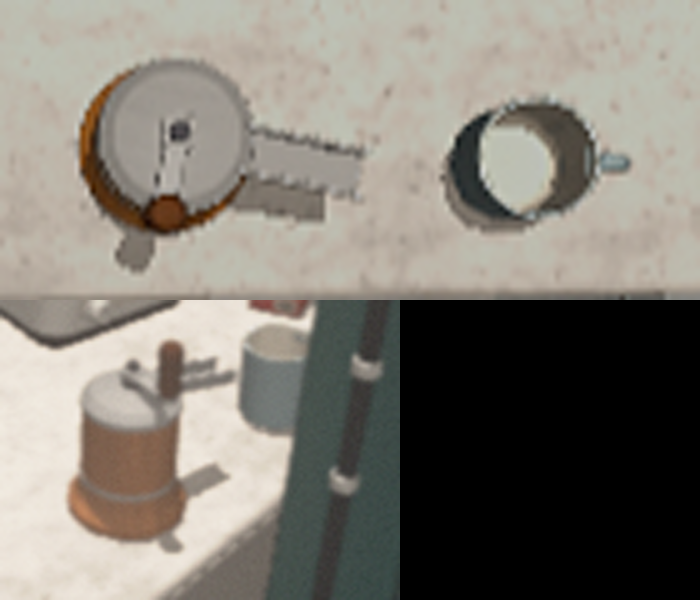

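The crop shows the cap's axle at about (180,132), the knob at (166,212), the chute ending near x=360, y=172, and the mug rim around (540,160) with its handle at (615,162). Next I'll refine these by fitting.

```bash
python3 - <<'E'
from h import *
import pickle
a,b=pickle.load(open("s0.pkl","rb"))
W=cloud(b); I=b["color"].astype(int)
w=W[175:225,255:325].reshape(-1,3)
cap=w[(w[:,2]>.128)&(w[:,2]<.15)&(w[:,1]>-.14)]
c,r=cv2.minEnclosingCircle(cap[:,:2].astype(np.float32)); print('cap',c,r)
ch=w[(w[:,2]>.1)&(w[:,2]<.14)&(w[:,1]<-.158)]
l=cv2.fitLine(ch[:,:2].astype(np.float32),cv2.DIST_L2,0,.001,.001).ravel();print('chute line',l,ch.min(0),ch.max(0))
# edges by column
for y0 in np.arange(-.16,-.215,-.01):
    k=ch[abs(ch[:,1]-y0)<.005]
    if len(k): print(y0,k[:,0].min().round(4),k[:,0].max().round(4),k[:,2].mean().round(4))
kn=w[(w[:,2]>.2)&(w[:,2]<.225)];print('knob',cv2.minEnclosingCircle(kn[:,:2].astype(np.float32)),len(kn),kn[:,2].max())
w=W[185:222,330:378].reshape(-1,3)
h=w[(w[:,2]>.045)&(w[:,2]<.1)&(w[:,1]<-.374)];print('handle',h.mean(0),h.min(0),h.max(0))
# axle dot pixel -> ray z=.16
def ray(s,u,v,z):
    R=np.array(s["R"]);o=-R.T@np.array(s["t"]);d=R.T@np.array([(u-s["cx"])/s["fx"],(v-s["cy"])/s["fy"],1]);return o+d*(z-o[2])/d[2]
print('axle',ray(b,245+180/5-.4,170+132/5-.4,.165),'knobtop',ray(b,245+166/5-.4,170+212/5-.4,.214))
E
```

```text
cap (0.47424575686454773, -0.09569039940834045) 0.05082060396671295
chute line [ 0.26932877  0.9630483   0.45589638 -0.18499283] [ 0.43576887 -0.21325273  0.10451791] [ 0.47619721 -0.15824556  0.13875161]
-0.16 0.4453 0.4762 0.1221
-0.17 0.4422 0.4735 0.1202
-0.18000000000000002 0.4392 0.4736 0.1187
-0.19000000000000003 0.4388 0.4706 0.1161
-0.20000000000000004 0.4359 0.4671 0.1139
-0.21000000000000005 0.4358 0.4645 0.1129
knob ((0.42397767305374146, -0.08136722445487976), 0.012224245816469193) 58 0.21563850248176145
handle [ 0.45693145 -0.38469122  0.07664595] [ 0.45210279 -0.39476091  0.04620396] [ 0.46220625 -0.37438528  0.08628606]
axle [ 0.47496078 -0.09295148  0.165     ] knobtop [ 0.42532081 -0.08068006  0.214     ]
```

```bash
python3 -m crank '[[0,[0,0,0],[0,0,-8.45]],[0,[0,0,0],[0,0,-8.45]],[0,[0,0,0],[0,0,-8.45]],[0,[0,0,0],[0,0,-8.45]],[0,[0,0,0],[0,0,-8.45]],[0,[0,0,0],[0,0,-8.45]],[0,[0,0,0],[0,0,-8.45]],[0,[0,0,0],[0,0,-8.45]]]'
python3 -m crank '[[0,[0.019,0.034,0],[0,0,0]],[0,[0.019,0.034,0],[0,0,0]],[0,[0.019,0.034,0],[0,0,0]],[0,[0.019,0.034,0],[0,0,0]],[0,[0.019,0.034,0],[0,0,0]],[0,[0.019,0.034,0],[0,0,0]],[0,[0.019,0.03,0],[0,0,0]],[0,[0,0,0],[0,0,0]]]'
python3 - <<'E'
from h import *
o=robot.get_obs();print(o["time"],o["tool_pos"],o["ee_rot"],o["width"],o["wrist_force"],o["joint_positions"])
s=snap("wrist");save(s,"w1.png")
W=cloud(s); m=(abs(W[...,1]+.34)<.07)&(abs(W[...,0]-.46)<.06)&(W[...,2]>.04)&(W[...,2]<.1)
h=W[m]; print(len(h)); k=h[h[:,1]<-.376]; print('handle',len(k),np.median(k,0) if len(k) else 0, k.min(0),k.max(0))
r=h[(h[:,2]>.083)&(h[:,1]>-.374)];print('rim',cv2.minEnclosingCircle(r[:,:2].astype(np.float32)),r[:,2].max())
E
```

```text
time: 0.9
tool_pos: [0.1754, -0.5209, 0.173]
ee_rot: [-3.141, -0.001, 1.511]
wrist_force: [0.9, -0.6, 0.1]
width: 0.0942
finger_force: 0.0
time: 1.7
tool_pos: [0.4209, -0.4012, 0.1727]
ee_rot: [3.141, -0.002, 1.51]
wrist_force: [-1.3, -0.1, 0.2]
width: 0.0939
finger_force: 0.0
1.7 [ 0.42092244 -0.40122178  0.17266085] [ 3.14138259e+00 -2.25134303e-03  1.51032378e+00] 0.09392801516762359 [-1.29508131 -0.09215526  0.2130901 ] [-0.86006376  0.15888979  1.29329498  0.00173229  1.69087566 -0.79938473]
2769
handle 288 [ 0.45577015 -0.3868939   0.08057447] [ 0.44966465 -0.4008765   0.04066243] [ 0.46614298 -0.37607319  0.08394245]
rim ((0.4600789546966553, -0.3344523310661316), 0.04049864038825035) 0.0923635493392645
```

View pics/w1.png

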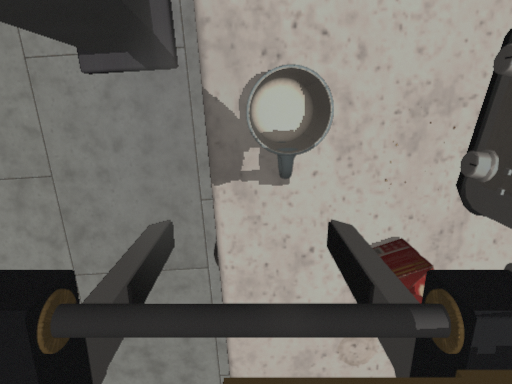

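The wrist view shows the mug's rim around (290,108), with the handle at (287,165) pointing toward the gripper; the handle lies about (0.456,-0.389).

```bash
python3 -m crank '[[0,[0.007,0.0172,0],[0,0,0]],[0,[0.007,0.0172,0],[0,0,0]],[0,[0,0,0.02],[0,0,0]],[0,[0,0,0.02],[0,0,0]],[0,[0,0,0.015],[0,0,0]],[0,[0,0,0],[0,0,0]]]'
python3 - <<'E'
from h import *
o=robot.get_obs();print(o["tool_pos"],o["ee_rot"])
E
```

```text
time: 2.35
tool_pos: [0.452, -0.3912, 0.1155]
ee_rot: [-3.137, -0.004, 1.504]
wrist_force: [0.0, 0.4, -0.3]
width: 0.0935
finger_force: 0.0
[ 0.45200268 -0.39116435  0.11548446] [-3.13748276 -0.00386611  1.50418367]
```

```bash
python3 -m crank '[[0,[0.002,0.004,0.01],[0,0,0]],[0,[0,0,0.015],[0,0,0]],[0,[0,0,0.015],[0,0,0]],[0,[0,0,0.015],[0,0,0]],[0,[0,0,0.01],[0,0,0]],[0,[0,0,0],[0,0,0]]]'
python3 -m crank '[[1,[0,0,0],[0,0,0]],[1,[0,0,0],[0,0,0]],[1,[0,0,0],[0,0,0]],[1,[0,0,0],[0,0,0]],[1,[0,0,0],[0,0,0]],[1,[0,0,0],[0,0,0]],[1,[0,0,0],[0,0,0]],[1,[0,0,0],[0,0,0]]]'
```

```text
time: 2.95
tool_pos: [0.4559, -0.3894, 0.0509]
ee_rot: [-3.138, -0.003, 1.505]
wrist_force: [0.3, 0.5, 0.2]
width: 0.0939
finger_force: 0.0
time: 3.75
tool_pos: [0.4572, -0.3906, 0.0537]
ee_rot: [3.142, 0.0, 1.505]
wrist_force: [-0.8, 0.3, -0.1]
width: 0.0335
finger_force: 0.0
```

```bash
python3 -m crank '[[1,[0,0,0],[0,0,0]],[1,[0,0,0],[0,0,0]],[1,[0,0,0],[0,0,0]],[1,[0,0,0],[0,0,0]],[1,[0,0,0],[0,0,0]]]'
```

```text
time: 4.25
tool_pos: [0.4572, -0.3906, 0.0537]
ee_rot: [3.142, 0.0, 1.505]
wrist_force: [-0.4, -0.3, 0.0]
width: 0.0005
finger_force: 0.0
```

```bash
python3 - <<'E'
from h import *
a=snap("wrist");b=snap("top")
q=np.vstack([cv2.resize(a["color"],(400,300)),cv2.resize(b["color"][150:270,260:420],(400,300))]);cv2.imwrite("pics/g.png",q[...,::-1])
W=cloud(b);h=W[180:222,325:385].reshape(-1,3);r=h[(h[:,2]>.07)&(h[:,2]<.1)];print(r.min(0),r.max(0))
o=robot.get_obs();print(o)
E
```

```text
[ 0.4227128  -0.38114707  0.07004364] [ 0.49784246 -0.28995416  0.09900225]
{'time': 4.35, 'joint_positions': array([-8.01297401e-01,  2.51521849e-01,  1.42177715e+00, -5.86456561e-05,
        1.46818928e+00, -7.35108471e-01]), 'qvel': array([ 0.00017934, -0.00035897,  0.00044873, -0.00021233, -0.00120713,
       -0.00017642]), 'joint_torque': array([-5.80343822e-04, -3.96507597e+01, -2.89607567e+01,  4.39151516e-02,
        6.21479563e-02,  3.98979580e-06]), 'tool_pos': array([ 0.45716963, -0.39062703,  0.05372451]), 'ee_rot': array([3.14155436e+00, 1.13270825e-04, 1.50461340e+00]), 'wrist_force': array([ 1.07880115, -0.43454012, -0.13559196]), 'wrist_torque': array([-0.03299067, -0.08998738,  0.03440756]), 'finger_force': 0.0, 'width': 0.0007627402126075572}
```

View pics/g.png

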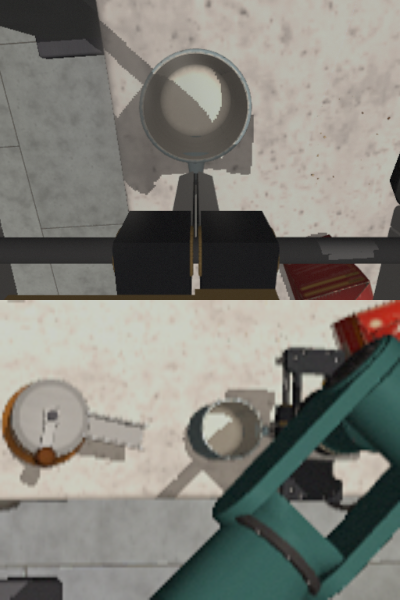

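```bash
python3 - <<'E'
from h import *
a=snap("wrist");W=cloud(a)
print('tcp px',px(a,[.4572,-.3906,.0537]),'grasp',px(a,[.4572,-.3906,.0727]),'handle exp',px(a,[.456,-.389,.08]))
for v in range(195,260,6): print(v,[tuple(W[v,u].round(3)) for u in (236,244,247,250,258)])
h=W.reshape(-1,3); r=h[(h[:,2]>.086)&(h[:,2]<.098)&(h[:,1]>-.39)&(h[:,1]<-.28)&(abs(h[:,0]-.46)<.06)];print(cv2.minEnclosingCircle(r[:,:2].astype(np.float32)),r.min(0),r.max(0))
x,y=170,190;cv2.imwrite("pics/g2.png",cv2.resize(a["color"][y:y+150,x:x+170],None,fx=4,fy=4)[...,::-1])
E
```

```text
tcp px (np.float64(251.68166826250254), np.float64(214.58417711533085)) grasp (np.float64(251.8042001728974), np.float64(224.45121535644017)) handle exp (np.float64(249.78329015279013), np.float64(226.47265394854116))
195 [(np.float64(0.449), np.float64(-0.37), np.float64(0.074)), (np.float64(0.454), np.float64(-0.368), np.float64(0.08)), (np.float64(0.456), np.float64(-0.368), np.float64(0.081)), (np.float64(0.458), np.float64(-0.368), np.float64(0.081)), (np.float64(0.462), np.float64(-0.369), np.float64(0.081))]
201 [(np.float64(0.449), np.float64(-0.37), np.float64(0.086)), (np.float64(0.454), np.float64(-0.371), np.float64(0.084)), (np.float64(0.456), np.float64(-0.371), np.float64(0.085)), (np.float64(0.457), np.float64(-0.371), np.float64(0.084)), (np.float64(0.462), np.float64(-0.371), np.float64(0.085))]
207 [(np.float64(0.449), np.float64(-0.373), np.float64(0.089)), (np.float64(0.454), np.float64(-0.373), np.float64(0.09)), (np.float64(0.455), np.float64(-0.373), np.float64(0.09)), (np.float64(0.457), np.float64(-0.373), np.float64(0.09)), (np.float64(0.462), np.float64(-0
[... 1893 characters left out ...]
.float64(0.126)), (np.float64(0.454), np.float64(-0.382), np.float64(0.126)), (np.float64(0.455), np.float64(-0.384), np.float64(0.123)), (np.float64(0.457), np.float64(-0.384), np.float64(0.123)), (np.float64(0.46), np.float64(-0.382), np.float64(0.127))]
255 [(np.float64(0.45), np.float64(-0.382), np.float64(0.132)), (np.float64(0.454), np.float64(-0.382), np.float64(0.133)), (np.float64(0.455), np.float64(-0.383), np.float64(0.13)), (np.float64(0.457), np.float64(-0.384), np.float64(0.129)), (np.float64(0.46), np.float64(-0.382), np.float64(0.132))]
((0.46045732498168945, -0.3392336368560791), 0.04537529870867729) [ 0.41987363 -0.38425075  0.08600167] [ 0.49915637 -0.29392964  0.09797858]
```

View pics/g2.png

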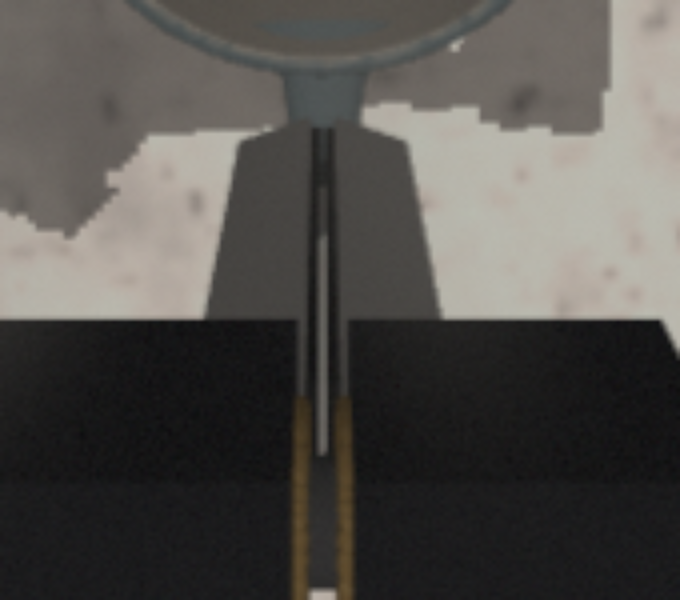

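The crop shows the closed fingers just outside the visible handle stub at (325,95), so nothing is held. I'll open, rise and measure the handle again.

```bash
python3 -m crank '[[0,[0,0,0],[0,0,0]],[0,[0,0,0],[0,0,0]],[0,[0,0,0],[0,0,0]],[0,[0,0,0],[0,0,0]],[0,[0,0,0],[0,0,0]],[0,[0,0,0],[0,0,0]],[0,[0,0,0],[0,0,0]],[0,[0,0,0],[0,0,0]]]'
python3 - <<'E'
from h import *
print(robot.get_obs()["width"])
def prof(a):
    W=cloud(a).reshape(-1,3)
    for y in np.arange(-.365,-.412,-.003):
        k=W[(abs(W[:,1]-y)<.0015)&(abs(W[:,0]-.458)<.025)&(W[:,2]>.03)&(W[:,2]<.1)]
        if len(k): print(y.round(3),len(k),k[:,0].min().round(4),k[:,0].max().round(4),k[:,2].min().round(3),np.median(k[:,2]).round(3),k[:,2].max().round(3))
a=snap("wrist");prof(a);save(a,"w3.png")
E
```

```text
time: 5.2
tool_pos: [0.4572, -0.3906, 0.0537]
ee_rot: [3.142, 0.0, 1.505]
wrist_force: [0.0, -0.1, -0.4]
width: 0.0612
finger_force: 0.0
0.061197107968570245
-0.365 469 0.4333 0.4826 0.03 0.069 0.091
-0.368 755 0.4367 0.4826 0.03 0.073 0.091
-0.371 891 0.4409 0.4778 0.03 0.071 0.091
-0.374 68 0.449 0.4701 0.088 0.089 0.091
-0.377 58 0.4506 0.4644 0.078 0.081 0.082
-0.38 97 0.451 0.4637 0.078 0.081 0.084
-0.383 88 0.4514 0.4628 0.079 0.082 0.084
-0.386 75 0.4519 0.4627 0.08 0.082 0.083
-0.389 68 0.4516 0.4619 0.078 0.081 0.083
-0.392 49 0.4514 0.4617 0.077 0.08 0.082
-0.395 45 0.4513 0.4616 0.074 0.078 0.08
-0.398 16 0.4523 0.4608 0.071 0.075 0.076
```

View pics/w3.png

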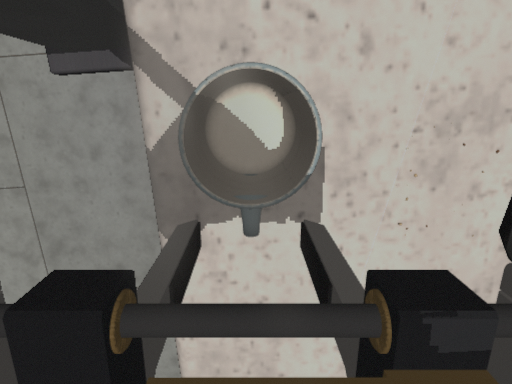

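The view shows the handle at (251,220), between the opened fingers, whose tips are near (195,223) and (305,223). The tips look higher than TCP should be, so I'll check their height.

```bash
python3 - <<'E'
from h import *
a=snap("wrist");W=cloud(a);g=a["color"].astype(int)
for u in (185,192,197,305,312,320):
    print(u,[(v,*W[v,u].round(3)) for v in range(214,262,5)])
print(px(a,[.4572-.03,-.3906,.0537]),px(a,[.4572-.03,-.3826,.0537]),px(a,[.4572-.03,-.3826,.09]))
f=W.reshape(-1,3);f=f[(f[:,2]>.05)&(f[:,2]<.13)&(abs(f[:,0]-.457)<.08)&(abs(f[:,0]-.457)>.025)&(f[:,1]<-.378)];print(len(f),f.min(0),f.max(0))
t=np.array(a["R"])@np.array([0.4572,-.3906,.0537])+np.array(a["t"]);print('cam coords of tcp',t)
b=snap("top");W=cloud(b)
f=W[170:240,330:420].reshape(-1,3);f=f[(f[:,2]>.05)&(f[:,2]<.2)&(f[:,1]<-.4)];print(np.percentile(f,[1,50,99],0))
E
```

```text
185 [(214, np.float64(0.397), np.float64(-0.405), np.float64(0.0)), (219, np.float64(0.396), np.float64(-0.41), np.float64(-0.0)), (224, np.float64(0.419), np.float64(-0.379), np.float64(0.094)), (229, np.float64(0.42), np.float64(-0.38), np.float64(0.101)), (234, np.float64(0.422), np.float64(-0.379), np.float64(0.109)), (239, np.float64(0.423), np.float64(-0.38), np.float64(0.114)), (244, np.float64(0.424), np.float64(-0.381), np.float64(0.118)), (249, np.float64(0.424), np.float64(-0.383), np.float64(0.121)), (254, np.float64(0.424), np.float64(-0.385), np.float64(0.122)), (259, np.float64(0.424), np.float64(-0.387), np.float64(0.122))]
192 [(214, np.float64(0.403), np.float64(-0.405), np.float64(0.001)), (219, np.float64(0.403), np.float64(-0.411), np.float64(-0.001)), (224, np.float64(0.423), np.float64(-0.38), np.float64(0.093)), (229, np.float64(0.424), np.float64(-0.381), np.float64(0.098)), (234, np.float64(0.424), np.float64(-0.383), np.float64(0.102)), (239, np.float64(0.424), np.float64(-0.385), np.float64(0.104)), (244, np.float64(0.424), np.float64(-0.388), np.float64(0
[... 3116 characters left out ...]
8 0.22377855]Traceback (most recent call last):
  File "<stdin>", line 9, in <module>
    return _quantile_unchecked(
        a, q, axis, out, overwrite_input, method, keepdims, weights)
    return _ureduce(a,
                    func=_quantile_ureduce_func,
    ...<5 lines>...
                    overwrite_input=overwrite_input,
                    method=method)
    r = func(a, **kwargs)
    result = _quantile(arr,
                       quantiles=q,
    ...<2 lines>...
                       out=out,
                       weights=wgt)
    slices_having_nans = np.isnan(arr[-1, ...])
                                  ~~~^^^^^^^^^
IndexError: index -1 is out of bounds for axis 0 with size 0
```

The depth map puts the real fingertips at z≈0.086 although the TCP reads 0.054, so there's an offset of about 32 mm along the tool. I'll go down by vision and keep an eye on the force.

```bash
python3 -m crank '[[0,[0,0,0.01],[0,0,0]],[0,[0,0,0.006],[0,0,0]],[0,[0,0,0],[0,0,0]],[0,[0,0,0],[0,0,0]]]'
cat >> h.py <<'E'
def tips():
    o=robot.get_obs();p=o["tool_pos"];a=snap("wrist");f=cloud(a).reshape(-1,3)
    T=Ro.from_euler("xyz",o["ee_rot"]).as_matrix();q=(f-p)@T  # tool coords
    q=q[(abs(abs(q[:,1])-o["width"]/2-.006)<.006)&(abs(q[:,0])<.012)&(q[:,2]>-.07)&(q[:,2]<.01)]
    print('tcp',p.round(4),'w',round(o["width"],4),'F',o["wrist_force"].round(1),'tips z in tool',np.percentile(q[:,2],[90,98,99.5]).round(4),'x',np.percentile(q[:,0],[2,98]).round(4))
    return a
E
python3 -c "
from h import *
tips()"
```

```text
time: 5.75
tool_pos: [0.4568, -0.3903, 0.037]
ee_rot: [-3.141, -0.001, 1.505]
wrist_force: [0.3, -0.5, 0.7]
width: 0.0939
finger_force: 0.0
tcp [ 0.4568 -0.3903  0.037 ] w 0.0939 F [ 0.3 -0.5  0.7] tips z in tool [-0.0386 -0.0336 -0.0324] x [-0.008   0.0089]
```

```bash
python3 -m crank '[[0,[0,0,0.01],[0,0,0]],[0,[0,0,0.008],[0,0,0]],[0,[0,0,0],[0,0,0]],[0.5,[0,0,0],[0,0,0]],[1,[0,0,0],[0,0,0]],[1,[0,0,0],[0,0,0]],[1,[0,0,0],[0,0,0]],[1,[0,0,0],[0,0,0]]]'
python3 -m crank '[[1,[0,0,0],[0,0,0]],[1,[0,0,0],[0,0,0]],[1,[0,0,0],[0,0,0]],[1,[0,0,0],[0,0,0]],[1,[0,0,0],[0,0,0]],[1,[0,0,0],[0,0,0]],[1,[0,0,0],[0,0,0]]]'
```

```text
time: 6.6
tool_pos: [0.4573, -0.3907, 0.02]
ee_rot: [3.141, 0.0, 1.505]
wrist_force: [-0.3, 0.4, 0.4]
width: 0.0577
finger_force: 0.0
time: 7.3
tool_pos: [0.4572, -0.3905, 0.0197]
ee_rot: [3.141, -0.0, 1.505]
wrist_force: [0.8, 0.4, 0.1]
width: 0.0168
finger_force: 28.9
```

```bash
python3 -m crank '[[1,[0,0,-0.003],[0,0,0]],[1,[0,0,-0.003],[0,0,0]],[1,[0.01,-0.0015,0],[0,0,0]],[1,[0.01,-0.0015,0],[0,0,0]],[1,[0.01,-0.0015,0],[0,0,0]],[1,[0.01,-0.0015,0],[0,0,0]],[1,[0.01,-0.0015,0],[0,0,0]],[1,[0.01,-0.0015,0],[0,0,0]]]'
python3 -c "
from h import *
s=snap('top');W=cloud(s);h=W[175:225,290:378].reshape(-1,3)
print(px(s,[.4597,-.27,.09]))
r=h[(h[:,2]>.086)&(h[:,2]<.102)&(h[:,1]<-.222)&(h[:,1]>-.33)&(abs(h[:,0]-.46)<.06)];print(cv2.minEnclosingCircle(r[:,:2].astype(np.float32)),r[:,2].max(),r.min(0),r.max(0))"
```

```text
time: 8.1
tool_pos: [0.4521, -0.3291, 0.0257]
ee_rot: [3.142, 0.0, 1.505]
wrist_force: [-0.5, 0.1, -2.2]
width: 0.0168
finger_force: 29.1
(np.float64(333.6090276787893), np.float64(201.8080605385907))
((0.45895349979400635, -0.2725374698638916), 0.045147854834795) 0.0992575422076868 [ 0.41683134 -0.31715695  0.08607004] [ 0.49488017 -0.22791801  0.09925754]
```

```bash
python3 -m crank '[[1,[0.01,-0.0015,0],[0,0,0]],[1,[0.01,-0.0015,0],[0,0,0]],[1,[0.01,-0.0015,0],[0,0,0]],[1,[0.01,-0.0015,0],[0,0,0]],[1,[0.01,-0.0015,0],[0,0,0]],[1,[0.008,-0.0015,0],[0,0,0]],[1,[0,0,0],[0,0,0]],[1,[0,0,0],[0,0,0]]]'
python3 - <<'E'
from h import *
a=snap("wrist");b=snap("top")
q=np.vstack([cv2.resize(a["color"],(400,300)),cv2.resize(b["color"][160:240,250:370],(450,300))[:,:400]]);cv2.imwrite("pics/p.png",q[...,::-1])
h=cloud(b)[175:225,290:378].reshape(-1,3);r=h[(h[:,2]>.084)&(h[:,2]<.102)&(h[:,1]<-.19)&(h[:,1]>-.26)&(abs(h[:,0]-.46)<.06)];print(r.min(0),r.max(0))
h=cloud(a).reshape(-1,3);r=h[(h[:,2]>.09)&(h[:,2]<.102)&(h[:,1]>-.258)&(h[:,1]<-.15)&(abs(h[:,0]-.455)<.06)];print(cv2.minEnclosingCircle(r[:,:2].astype(np.float32)))
c=h[(h[:,2]>.104)&(h[:,2]<.125)&(h[:,1]>-.23)&(h[:,1]<-.15)&(abs(h[:,0]-.455)<.06)];print(c.min(0),c.max(0));e=c[c[:,1]<c[:,1].min()+.008];print('tip',e.mean(0),e.min(0),e.max(0))
E
```

```text
time: 8.95
tool_pos: [0.4469, -0.2714, 0.0256]
ee_rot: [-3.141, -0.0, 1.505]
wrist_force: [0.4, -0.4, -2.7]
width: 0.0167
finger_force: 29.1
[ 0.41104183 -0.25271407  0.08451724] [ 0.48913262 -0.19001392  0.0965292 ]
((0.4490516185760498, -0.214204803109169), 0.04013383761048317)
[ 0.43321122 -0.21935822  0.10773717] [ 0.47274725 -0.16198668  0.12499597]
tip [ 0.45569327 -0.2137106   0.11469091] [ 0.43321122 -0.21935822  0.10773717] [ 0.46569926 -0.21136479  0.12497359]
```

View pics/p.png

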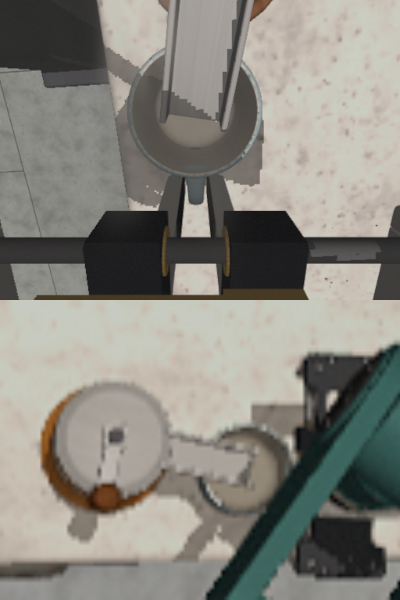

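Both views show the chute's tip at the centre of the mug's mouth (about (190,118) in the wrist view). I'll lower it, let go and rise.

```bash
python3 -m crank '[[1,[0,0,0.003],[0,0,0]],[1,[0,0,0.0025],[0,0,0]],[1,[0,0,0],[0,0,0]],[1,[0,0,0],[0,0,0]]]'
python3 -m crank '[[0.8,[0,0,0],[0,0,0]],[0.65,[0,0,0],[0,0,0]],[0.5,[0,0,0],[0,0,0]],[0.5,[0,0,0],[0,0,0]],[0.5,[0,0,0],[0,0,0]],[0.5,[0,0,0],[0,0,0]]]'
python3 -m crank '[[0.5,[0,0,-0.01],[0,0,0]],[0.5,[0,0,-0.02],[0,0,0]],[0.5,[0,0,-0.03],[0,0,0]],[0.5,[0,0,-0.03],[0,0,0]],[0.5,[0,0,-0.03],[0,0,0]],[0.5,[0,0,-0.03],[0,0,0]],[0.5,[0,0,-0.03],[0,0,0]],[0.5,[0,0,-0.02],[0,0,0]]]'
```

```text
time: 9.45
tool_pos: [0.4472, -0.2721, 0.0204]
ee_rot: [3.141, 0.001, 1.504]
wrist_force: [0.2, -1.0, 0.2]
width: 0.0167
finger_force: 29.1
time: 10.05
tool_pos: [0.447, -0.2716, 0.0202]
ee_rot: [-3.142, -0.0, 1.505]
wrist_force: [-0.3, -0.4, 0.3]
width: 0.0467
finger_force: 0.0
time: 10.85
tool_pos: [0.4476, -0.2721, 0.2239]
ee_rot: [3.138, 0.002, 1.505]
wrist_force: [0.3, -0.5, 0.6]
width: 0.0471
finger_force: 0.0
```

```bash
python3 -m crank '[[0.5,[0,0,0],[0,0,8.2]],[0.5,[0,0,0],[0,0,8.2]],[0.5,[0,0,0],[0,0,8.2]],[0.5,[0,0,0],[0,0,8.2]],[0.5,[0,0,0],[0,0,8.2]],[0.5,[0,0,0],[0,0,8.2]],[0.5,[0,0,0],[0,0,8.2]],[0.5,[0,0,0],[0,0,8.2]]]'
python3 -m crank '[[0.5,[0,0,0],[0,0,8.2]],[0.5,[0,0,0],[0,0,8.2]],[0.5,[0,0,0],[0,0,8.2]],[0.5,[0,0,0],[0,0,8.0]],[0.5,[0,0,0],[0,0,0]],[0.5,[0,0,0],[0,0,0]]]'
python3 -m crank '[[0.5,[-0.01,-0.03,0],[0,0,0]],[0.5,[-0.01,-0.03,0],[0,0,0]],[0.5,[-0.01,-0.03,0],[0,0,0]],[0.5,[-0.01,-0.02,0],[0,0,0]],[0.5,[-0.01,-0.02,0],[0,0,0]],[0.5,[-0.01,0,0],[0,0,0]],[0.5,[0,0,0],[0,0,0]]]'
python3 - <<'E'
from h import *
o=robot.get_obs();print(o["tool_pos"],o["ee_rot"],o["joint_positions"].round(2))
a=snap("wrist");h=cloud(a).reshape(-1,3)
k=h[(h[:,2]>.203)&(h[:,2]<.222)&(abs(h[:,0]-.425)<.03)&(abs(h[:,1]+.081)<.03)];print('knob',len(k),cv2.minEnclosingCircle(k[:,:2].astype(np.float32)) if len(k) else 0)
b=snap("top")
# mug check
r=h[(h[:,2]>.086)&(h[:,2]<.096)&(h[:,1]<-.17)&(h[:,1]>-.256)&(abs(h[:,0]-.45)<.05)];print('rim',len(r),cv2.minEnclosingCircle(r[:,:2].astype(np.float32)) if len(r) else 0)
c=h[(h[:,2]>.135)&(h[:,2]<.15)&(abs(h[:,0]-.474)<.06)&(abs(h[:,1]+.095)<.06)];print('cap',len(c),cv2.minEnclosingCircle(c[:,:2].astype(np.float32)) if len(c) else 0)
save(a,"k.png")
E
```

```text
time: 11.65
tool_pos: [0.447, -0.2716, 0.2211]
ee_rot: [3.141, -0.001, 0.354]
wrist_force: [0.1, -0.7, 0.0]
width: 0.0472
finger_force: 0.0
time: 12.25
tool_pos: [0.4471, -0.2717, 0.2208]
ee_rot: [3.141, -0.001, -0.206]
wrist_force: [0.1, 0.2, -0.1]
width: 0.0471
finger_force: 0.0
time: 12.95
tool_pos: [0.4147, -0.1321, 0.2208]
ee_rot: [3.141, -0.001, -0.207]
wrist_force: [-0.6, -0.0, -0.2]
width: 0.047
finger_force: 0.0
[ 0.41465852 -0.13205516  0.22080325] [ 3.14058122e+00 -1.03867851e-03 -2.07454281e-01] [-0.44 -0.18  1.53 -0.    1.79  1.34]
knob 824 ((0.4228554666042328, -0.08437749743461609), 0.012709077447652817)
rim 642 ((0.4490378499031067, -0.2167358547449112), 0.04031288996338844)
cap 5601 ((0.4698435068130493, -0.10674770921468735), 0.05406491458415985)
```

View pics/k.png

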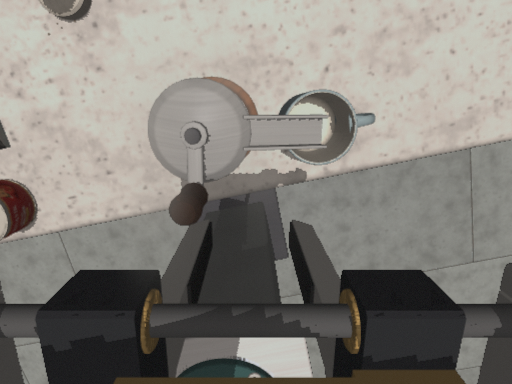

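The wrist view shows the mug under the chute (mouth (320,127)), the crank axle at (193,136) and the knob's top at (187,205), outside the open fingers.

```bash
python3 - <<'E'
from h import *
a=snap("wrist");W=cloud(a)
print('axle',np.median(W[132:141,189:198].reshape(-1,3),0))
h=W.reshape(-1,3)
arm=h[(h[:,2]>.153)&(h[:,2]<.163)&(abs(h[:,0]-.45)<.04)&(abs(h[:,1]+.09)<.03)];print('arm',cv2.fitLine(arm[:,:2].astype(np.float32),cv2.DIST_L2,0,.001,.001).ravel())
c=h[(h[:,2]>.136)&(h[:,2]<.148)&(abs(h[:,0]-.474)<.056)&(h[:,1]>-.143)&(h[:,1]<-.04)];print('cap',cv2.minEnclosingCircle(c[:,:2].astype(np.float32)))
p=robot.get_obs();T=Ro.from_euler("xyz",p["ee_rot"]).as_matrix()
for k in ([.4229,-.0844],[.4245,-.081]): print((T.T@(np.array([*k,p["tool_pos"][2]])-p["tool_pos"])).round(4))
E
```

```text
axle [ 0.4740573  -0.09792909  0.16735838]
arm [ 0.9685219  -0.24892835  0.45809382 -0.09334163]
cap ((0.4692685902118683, -0.10003263503313065), 0.047877926379442215)
[-0.0028 -0.049  -0.    ]
[-0.002  -0.0527 -0.    ]
```

```bash
python3 -m crank '[[0.4,[-0.001,-0.02,0],[0,0,0]],[0.4,[-0.001,-0.02,0],[0,0,0]],[0.4,[-0.0005,-0.01,0],[0,0,0]],[0.4,[0,0,0.015],[0,0,0]],[0.4,[0,0,0.01],[0,0,0]],[0.4,[0,0,0],[0,0,0]],[0.4,[0,0,0],[0,0,0]]]'
python3 - <<'E'
from h import *
a=tips();o=robot.get_obs();T=Ro.from_euler("xyz",o["ee_rot"]).as_matrix();h=cloud(a).reshape(-1,3)
k=h[(h[:,2]>.175)&(h[:,2]<.222)&(abs(h[:,0]-.425)<.03)&(abs(h[:,1]+.081)<.03)]
q=(k-o["tool_pos"])@T
print(len(q)); t=q[(k[:,2]>.204)&(abs(q[:,1])<.02)];print('knob in tool',cv2.minEnclosingCircle(t[:,:2].astype(np.float32)),t.min(0),t.max(0), k[:,2].max())
E
```

```text
time: 13.8
tool_pos: [0.4227, -0.0831, 0.1942]
ee_rot: [3.141, 0.002, -0.21]
wrist_force: [0.3, -0.7, -0.2]
width: 0.0564
finger_force: 0.0
tcp [ 0.4227 -0.0831  0.1942] w 0.0564 F [ 0.3 -0.7 -0.2] tips z in tool [-0.0394 -0.0339 -0.0327] x [-0.0075  0.009 ]
1305
knob in tool ((0.00021911344083491713, 0.0011034724302589893), 0.012485136277973652) [-0.0122486  -0.01052386 -0.02063349] [ 0.01259329  0.01311943 -0.00921452] 0.21553096338833513
```

```bash
python3 -m crank '[[0.4,[0,0.001,0.014],[0,0,0]],[0.4,[0,0,0.014],[0,0,0]],[0.4,[0,0,0.014],[0,0,0]],[0.4,[0,0,0.013],[0,0,0]],[0.4,[0,0,0],[0,0,0]],[0.4,[0,0,0],[0,0,0]]]'
python3 -m crank '[[1,[0,0,0],[0,0,0]],[1,[0,0,0],[0,0,0]],[1,[0,0,0],[0,0,0]],[1,[0,0,0],[0,0,0]],[1,[0,0,0],[0,0,0]],[1,[0,0,0],[0,0,0]],[1,[0,0,0],[0,0,0]]]'
```

```text
time: 14.45
tool_pos: [0.4228, -0.0835, 0.1397]
ee_rot: [-3.142, 0.001, -0.209]
wrist_force: [-0.0, -0.6, 0.6]
width: 0.0566
finger_force: 0.0
time: 15.15
tool_pos: [0.4233, -0.0835, 0.1405]
ee_rot: [-3.141, -0.001, -0.209]
wrist_force: [0.1, 0.4, 1.8]
width: 0.0237
finger_force: 30.0
```

```bash
python3 - <<'E'
from h import *
o=robot.get_obs();p=o["tool_pos"];print(p,o["ee_rot"],o["width"],o["finger_force"],o["wrist_force"])
y=o["ee_rot"][2]
# circle about axle; plan increments in tool frame, 56 rows/turn
c=np.array([.4740,-.0965]);d=p[:2]-c;print('r',np.hypot(*d),'world ang',np.arctan2(d[1],d[0]))
th0=np.arctan2(d[1],d[0])
pts=np.array([[np.cos(th0-2*np.pi*i/56),np.sin(th0-2*np.pi*i/56)] for i in range(57)])*.052
X=np.array([np.cos(y),np.sin(y)]);Y=np.array([np.sin(y),-np.cos(y)])
D=np.diff(pts,axis=0)
for i,r in enumerate(D): print([round(1000*float(r@X),1),round(1000*float(r@Y),1)],end='\n' if i%8==7 else ' ')
E
```

```text
[ 0.42329422 -0.0834818   0.14049378] [-3.14138453e+00 -6.66718872e-04 -2.09142958e-01] 0.023723039020443183 30.000298619270325 [0.06008196 0.44808737 1.79508267]
r 0.05235025787182532 world ang 2.890280566443729
[0.6, -5.8] [1.2, -5.7] [1.8, -5.5] [2.5, -5.3] [3.0, -5.0] [3.6, -4.6] [4.1, -4.2] [4.5, -3.7]
[4.9, -3.2] [5.2, -2.6] [5.5, -2.0] [5.7, -1.4] [5.8, -0.7] [5.8, -0.1] [5.8, 0.6] [5.7, 1.2]
[5.5, 1.8] [5.3, 2.5] [5.0, 3.0] [4.6, 3.6] [4.2, 4.1] [3.7, 4.5] [3.2, 4.9] [2.6, 5.2]
[2.0, 5.5] [1.4, 5.7] [0.7, 5.8] [0.1, 5.8] [-0.6, 5.8] [-1.2, 5.7] [-1.8, 5.5] [-2.5, 5.3]
[-3.0, 5.0] [-3.6, 4.6] [-4.1, 4.2] [-4.5, 3.7] [-4.9, 3.2] [-5.2, 2.6] [-5.5, 2.0] [-5.7, 1.4]
[-5.8, 0.7] [-5.8, 0.1] [-5.8, -0.6] [-5.7, -1.2] [-5.5, -1.8] [-5.3, -2.5] [-5.0, -3.0] [-4.6, -3.6]
[-4.2, -4.1] [-3.7, -4.5] [-3.2, -4.9] [-2.6, -5.2] [-2.0, -5.5] [-1.4, -5.7] [-0.7, -5.8] [-0.1, -5.8]
```

```bash
python3 -m crank '[[1,[0.0006,-0.0058,0],[0,0,0]],[1,[0.0012,-0.0057,0],[0,0,0]],[1,[0.0018,-0.0055,0],[0,0,0]],[1,[0.0025,-0.0053,0],[0,0,0]],[1,[0.003,-0.005,0],[0,0,0]],[1,[0.0036,-0.0046,0],[0,0,0]],[1,[0.0041,-0.0042,0],[0,0,0]],[1,[0.0045,-0.0037,0],[0,0,0]]]'
cat > chk.py <<'E'
from h import *
o=robot.get_obs();p=o["tool_pos"];d=p[:2]-np.array([.4740,-.0965]);r=np.hypot(*d);u=d/r;f=o["wrist_force"];t=np.array([u[1],-u[0]])
print('r',r.round(4),'crank(from start)',round(float((2.8903-np.arctan2(d[1],d[0]))%(2*np.pi)),3),'Frad',(f[:2]@u).round(1),'Ftan',(f[:2]@t).round(1),'Fz',f[2].round(1),'w',round(o["width"],4),'t',o["time"])
E
python3 chk.py
```

```text
time: 15.95
tool_pos: [0.452, -0.0476, 0.1405]
ee_rot: [-3.14, 0.001, -0.208]
wrist_force: [-4.3, 0.9, 6.0]
width: 0.0236
finger_force: 30.0
r 0.0536 crank(from start) 0.897 Frad 2.6 Ftan -3.5 Fz 6.0 w 0.0236 t 15.95
```

```bash
python3 -m crank '[[1,[0.0049,-0.0032,0],[0,0,0]],[1,[0.0052,-0.0026,0],[0,0,0]],[1,[0.0055,-0.002,0],[0,0,0]],[1,[0.0057,-0.0014,0],[0,0,0]],[1,[0.0058,-0.0007,0],[0,0,0]],[1,[0.0058,-0.0001,0],[0,0,0]],[1,[0.0058,0.0006,0],[0,0,0]],[1,[0.0057,0.0012,0],[0,0,0]]]'; python3 chk.py
```

```text
time: 16.75
tool_pos: [0.4965, -0.0476, 0.1406]
ee_rot: [-3.138, 0.003, -0.208]
wrist_force: [-6.1, 2.9, 8.0]
width: 0.0237
finger_force: 30.0
r 0.0538 crank(from start) 1.751 Frad 0.1 Ftan -6.8 Fz 8.0 w 0.0237 t 16.75
```

```bash
python3 -m crank '[[1,[0.0055,0.0018,-0.0005],[0,0,0]],[1,[0.0053,0.0025,-0.0005],[0,0,0]],[1,[0.005,0.003,0],[0,0,0]],[1,[0.0046,0.0036,0],[0,0,0]],[1,[0.0042,0.0041,0],[0,0,0]],[1,[0.0037,0.0045,0],[0,0,0]],[1,[0.0032,0.0049,0],[0,0,0]],[1,[0.0026,0.0052,0],[0,0,0]]]'; python3 chk.py
```

```text
time: 17.55
tool_pos: [0.5241, -0.08, 0.1401]
ee_rot: [-3.13, 0.005, -0.205]
wrist_force: [-1.8, 10.2, 2.1]
width: 0.0234
finger_force: 30.0
r 0.0527 crank(from start) 2.571 Frad 1.5 Ftan -10.3 Fz 2.1 w 0.0234 t 17.55
```

```bash
python3 -m crank '[[1,[0.002,0.0055,0],[0,0,0]],[1,[0.0014,0.0057,0],[0,0,0]],[1,[0.0007,0.0058,0],[0,0,0]],[1,[0.0001,0.0058,0],[0,0,0]],[1,[-0.0006,0.0058,0],[0,0,0]],[1,[-0.0012,0.0057,0],[0,0,0]],[1,[-0.0018,0.0055,0],[0,0,0]],[1,[-0.0025,0.0053,0],[0,0,0]]]'; python3 chk.py
```

```text
time: 18.35
tool_pos: [0.5117, -0.1309, 0.1403]
ee_rot: [3.14, 0.003, -0.21]
wrist_force: [-4.2, -1.1, -1.9]
width: 0.0237
finger_force: 30.0
r 0.051 crank(from start) 3.63 Frad -2.4 Ftan 3.6 Fz -1.9 w 0.0237 t 18.35
```

```bash
python3 -m crank '[[1,[-0.003,0.005,0],[0,0,0]],[1,[-0.0036,0.0046,0],[0,0,0]],[1,[-0.0041,0.0042,0],[0,0,0]],[1,[-0.0045,0.0037,0],[0,0,0]],[1,[-0.0049,0.0032,0],[0,0,0]],[1,[-0.0052,0.0026,0],[0,0,0]],[1,[-0.0055,0.002,0],[0,0,0]],[1,[-0.0057,0.0014,0],[0,0,0]]]'; python3 chk.py
```

```text
time: 19.15
tool_pos: [0.4727, -0.1467, 0.1409]
ee_rot: [-3.138, -0.002, -0.208]
wrist_force: [0.5, 5.6, -5.4]
width: 0.0236
finger_force: 30.0
r 0.0502 crank(from start) 4.486 Frad -5.6 Ftan -0.4 Fz -5.4 w 0.0236 t 19.15
```

```bash
python3 -m crank '[[1,[-0.0058,0.0007,0],[0,0,0]],[1,[-0.0058,0.0001,0],[0,0,0]],[1,[-0.0058,-0.0006,0],[0,0,0]],[1,[-0.0057,-0.0012,0],[0,0,0]],[1,[-0.0055,-0.0018,0],[0,0,0]],[1,[-0.0053,-0.0025,0],[0,0,0]],[1,[-0.005,-0.003,0],[0,0,0]],[1,[-0.0046,-0.0036,0],[0,0,0]]]'; python3 chk.py
```

```text
time: 19.95
tool_pos: [0.4342, -0.1279, 0.1409]
ee_rot: [-3.141, -0.006, -0.209]
wrist_force: [5.4, 0.6, -9.4]
width: 0.0235
finger_force: 30.0
r 0.0507 crank(from start) 5.364 Frad -4.6 Ftan -2.9 Fz -9.4 w 0.0235 t 19.95
```

```bash
python3 -m crank '[[1,[-0.0042,-0.0041,0.0003],[0,0,0]],[1,[-0.0037,-0.0045,0.0003],[0,0,0]],[1,[-0.0032,-0.0049,0],[0,0,0]],[1,[-0.0026,-0.0052,0],[0,0,0]],[1,[-0.002,-0.0055,0],[0,0,0]],[1,[-0.0014,-0.0057,0],[0,0,0]],[1,[-0.0007,-0.0058,0],[0,0,0]],[1,[-0.0001,-0.0058,0],[0,0,0]]]'; python3 chk.py
```

```text
time: 20.75
tool_pos: [0.4232, -0.0841, 0.1408]
ee_rot: [3.14, -0.001, -0.21]
wrist_force: [3.0, -3.9, -8.0]
width: 0.0236
finger_force: 30.0
r 0.0523 crank(from start) 6.271 Frad -3.8 Ftan -3.1 Fz -8.0 w 0.0236 t 20.75
```

```bash
python3 -m crank '[[1,[0.0006,-0.0058,0],[0,0,0]],[1,[0.0012,-0.0057,0],[0,0,0]],[1,[0.0018,-0.0055,0],[0,0,0]],[1,[0.0025,-0.0053,0],[0,0,0]],[1,[0.003,-0.005,0],[0,0,0]],[1,[0.0036,-0.0046,0],[0,0,0]],[1,[0.0041,-0.0042,0],[0,0,0]],[1,[0.0045,-0.0037,0],[0,0,0]]]'; python3 chk.py
```

```text
time: 21.55
tool_pos: [0.4518, -0.0478, 0.1408]
ee_rot: [-3.14, 0.002, -0.209]
wrist_force: [-4.7, -0.3, -1.2]
width: 0.0235
finger_force: 30.0
r 0.0535 crank(from start) 0.892 Frad 1.7 Ftan -4.4 Fz -1.2 w 0.0235 t 21.55
```

```bash
python3 -m crank '[[1,[0.0049,-0.0032,0],[0,0,0]],[1,[0.0052,-0.0026,0],[0,0,0]],[1,[0.0055,-0.002,0],[0,0,0]],[1,[0.0057,-0.0014,0],[0,0,0]],[1,[0.0058,-0.0007,0],[0,0,0]],[1,[0.0058,-0.0001,0],[0,0,0]],[1,[0.0058,0.0006,0],[0,0,0]],[1,[0.0057,0.0012,0],[0,0,0]]]'; python3 chk.py
```

```text
time: 22.35
tool_pos: [0.4967, -0.0477, 0.1408]
ee_rot: [-3.137, 0.003, -0.208]
wrist_force: [-6.5, 3.4, 1.0]
width: 0.0235
finger_force: 30.0
r 0.0538 crank(from start) 1.756 Frad 0.3 Ftan -7.4 Fz 1.0 w 0.0235 t 22.35
```

```bash
python3 -m crank '[[1,[0.0055,0.0018,0],[0,0,0]],[1,[0.0053,0.0025,0],[0,0,0]],[1,[0.005,0.003,0],[0,0,0]],[1,[0.0046,0.0036,0],[0,0,0]],[1,[0.0042,0.0041,0],[0,0,0]],[1,[0.0037,0.0045,0],[0,0,0]],[1,[0.0032,0.0049,0],[0,0,0]],[1,[0.0026,0.0052,0],[0,0,0]]]'; python3 chk.py
```

```text
time: 23.15
tool_pos: [0.5244, -0.0806, 0.1401]
ee_rot: [-3.131, 0.004, -0.206]
wrist_force: [-3.9, 10.0, -0.8]
width: 0.0235
finger_force: 30.0
r 0.0529 crank(from start) 2.586 Frad -0.7 Ftan -10.7 Fz -0.8 w 0.0235 t 23.15
```

```bash
python3 -m crank '[[1,[0.002,0.0055,0],[0,0,0]],[1,[0.0014,0.0057,0],[0,0,0]],[1,[0.0007,0.0058,0],[0,0,0]],[1,[0.0001,0.0058,0],[0,0,0]],[1,[-0.0006,0.0058,0],[0,0,0]],[1,[-0.0012,0.0057,0],[0,0,0]],[1,[-0.0018,0.0055,0],[0,0,0]],[1,[-0.0025,0.0053,0],[0,0,0]]]'; python3 chk.py
```

```text
time: 23.95
tool_pos: [0.5118, -0.1309, 0.1402]
ee_rot: [3.141, 0.003, -0.21]
wrist_force: [-5.6, -0.2, -2.7]
width: 0.0232
finger_force: 30.0
r 0.0511 crank(from start) 3.628 Frad -4.0 Ftan 3.9 Fz -2.7 w 0.0232 t 23.95
```

```bash
python3 -m crank '[[1,[-0.003,0.005,0],[0,0,0]],[1,[-0.0036,0.0046,0],[0,0,0]],[1,[-0.0041,0.0042,0],[0,0,0]],[1,[-0.0045,0.0037,0],[0,0,0]],[1,[-0.0049,0.0032,0],[0,0,0]],[1,[-0.0052,0.0026,0],[0,0,0]],[1,[-0.0055,0.002,0],[0,0,0]],[1,[-0.0057,0.0014,0],[0,0,0]]]'; python3 chk.py
```

```text
time: 24.75
tool_pos: [0.4728, -0.1467, 0.1408]
ee_rot: [-3.137, -0.002, -0.208]
wrist_force: [-0.5, 5.7, -4.9]
width: 0.0233
finger_force: 30.0
r 0.0502 crank(from start) 4.486 Frad -5.7 Ftan 0.6 Fz -4.9 w 0.0233 t 24.75
```

```bash
python3 -m crank '[[1,[-0.0058,0.0007,0],[0,0,0]],[1,[-0.0058,0.0001,0],[0,0,0]],[1,[-0.0058,-0.0006,0],[0,0,0]],[1,[-0.0057,-0.0012,0],[0,0,0]],[1,[-0.0055,-0.0018,0],[0,0,0]],[1,[-0.0053,-0.0025,0],[0,0,0]],[1,[-0.005,-0.003,0],[0,0,0]],[1,[-0.0046,-0.0036,0],[0,0,0]]]'; python3 chk.py
```

```text
time: 25.55
tool_pos: [0.4342, -0.1279, 0.1408]
ee_rot: [-3.141, -0.006, -0.209]
wrist_force: [5.5, -0.9, -7.8]
width: 0.0237
finger_force: 30.0
r 0.0507 crank(from start) 5.364 Frad -3.7 Ftan -4.1 Fz -7.8 w 0.0237 t 25.55
```

```bash
python3 -m crank '[[1,[-0.0042,-0.0041,0],[0,0,0]],[1,[-0.0037,-0.0045,0],[0,0,0]],[1,[-0.0032,-0.0049,0],[0,0,0]],[1,[-0.0026,-0.0052,0],[0,0,0]],[1,[-0.002,-0.0055,0],[0,0,0]],[1,[-0.0014,-0.0057,0],[0,0,0]],[1,[-0.0007,-0.0058,0],[0,0,0]],[1,[-0.0001,-0.0058,0],[0,0,0]]]'; python3 chk.py
```

```text
time: 26.35
tool_pos: [0.4232, -0.0841, 0.1407]
ee_rot: [3.14, -0.001, -0.21]
wrist_force: [3.5, -3.5, -7.8]
width: 0.0235
finger_force: 30.0
r 0.0522 crank(from start) 6.272 Frad -4.2 Ftan -2.6 Fz -7.8 w 0.0235 t 26.35
```

```bash
python3 -m crank '[[1,[0.0002,-0.002,0],[0,0,0]],[1,[0,0,0],[0,0,0]],[1,[0,0,0],[0,0,0]],[0.7,[0,0,0],[0,0,0]],[0.5,[0,0,0],[0,0,0]],[0.4,[0,0,0],[0,0,0]],[0.4,[0,0,0],[0,0,0]],[0.4,[0,0,0],[0,0,0]]]'
python3 chk.py
python3 -m crank '[[0.4,[0,0,-0.01],[0,0,0]],[0.4,[0,0,-0.02],[0,0,0]],[0.4,[0,0,-0.03],[0,0,0]],[0.4,[0,0,-0.03],[0,0,0]],[0.4,[0,0,-0.02],[0,0,0]],[0.4,[0,0,0],[0,0,0]]]'
python3 - <<'E'
from h import *
import pickle
a=snap("wrist");b=snap("top");a0,b0=pickle.load(open("s0.pkl","rb"))
h=cloud(a).reshape(-1,3);k=h[(h[:,2]>.203)&(h[:,2]<.222)&(abs(h[:,0]-.425)<.03)&(abs(h[:,1]+.081)<.03)];print('knob',len(k),cv2.minEnclosingCircle(k[:,:2].astype(np.float32)))
for n,s in(('before',b0),('after',b)):
    w=cloud(s)[195:232,125:205].reshape(-1,3)
    for lo,hi in((.045,.065),(.105,.125)):
        m=w[(w[:,2]>lo)&(w[:,2]<hi)];print(n,lo,np.median(m,0).round(4),len(m))
r=h[(h[:,2]>.086)&(h[:,2]<.096)&(h[:,1]<-.17)&(h[:,1]>-.256)&(abs(h[:,0]-.45)<.05)];print('rim',len(r),cv2.minEnclosingCircle(r[:,:2].astype(np.float32)))
cv2.imwrite("pics/end.png",np.vstack([cv2.resize(a["color"],(400,300)),cv2.resize(b["color"],(400,300))])[...,::-1])
E
```

```text
time: 27.15
tool_pos: [0.4237, -0.0816, 0.1409]
ee_rot: [-3.141, -0.0, -0.209]
wrist_force: [0.4, 0.4, 0.2]
width: 0.0555
finger_force: 0.0
r 0.0525 crank(from start) 0.037 Frad -0.3 Ftan 0.5 Fz 0.2 w 0.0555 t 27.15
time: 27.75
tool_pos: [0.4253, -0.0822, 0.2548]
ee_rot: [3.141, -0.008, -0.209]
wrist_force: [0.7, 0.2, -0.8]
width: 0.0562
finger_force: 0.0
knob 642 ((0.4232214689254761, -0.08260152488946915), 0.012773716822266579)
before 0.045 [0.4262 0.2219 0.0545] 469
before 0.105 [0.4323 0.3408 0.1144] 422
after 0.045 [0.4261 0.2215 0.0546] 465
after 0.105 [0.4323 0.3406 0.1143] 421
rim 563 ((0.44931527972221375, -0.2167835682630539), 0.04055526480078697)
```

View pics/end.png

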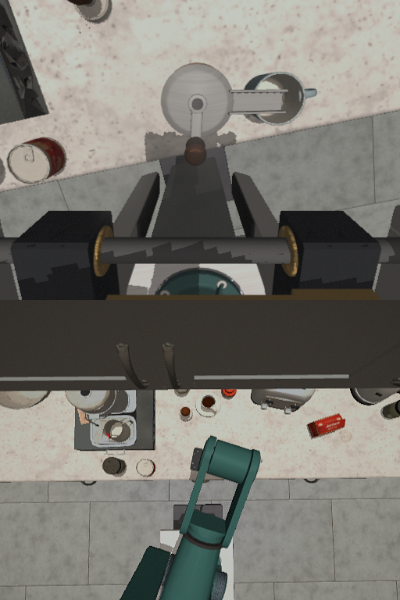

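The final view shows the knob back at its start (195,150), the mug under the chute at (275,97), and the jar and tin where they were. The gripper is clear of everything.

```bash
python3 -c "
from bench import robot
print(robot.close_job())"
```

```text
the job is handed in; nothing more can be done
None
```

The job is handed in: the mug stands upright under the chute, the crank made two even clockwise turns of 5.6 s each and ended about 0.04 rad past its start, and the knob was released with the jar and tin unmoved.

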